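Draw the sev press plunger halfway and hold it

ROBOT

A 6-joint arm with a two-finger parallel gripper is mounted at the origin on the work surface. World frame = base frame: x ahead of the robot, y to its left, z up, the work surface at z = 0. Lengths are in m, angles in rad, forces in N, time in s.
With the tool pointing down it reaches from about 0.3 to 0.95 m from the base axis. Payload 3.1 kg.
Tool frame: the origin (TCP) lies between the finger pads; the fingertips stand r.tips_ahead ahead of it and the grasp point (between the pads) lies 3 mm ahead of it (r.tips_ahead is the distance from the TCP to the fingertips, in m); z points along the fingers, y is the line along which they close (so a half turn about z gives the same grasp; the last joint's range is limited). The gripper opens to 85 mm and grips with 20 to 120 N. Pads are 22 mm wide; open, the fingers measure 114 mm over their backs; the gripper's body (76 mm by 85 mm) begins 54 mm behind the grasp point. The pads swing forward as they close: fully open they stand 13 mm farther back than shut.
Start: joints at [-0.07, 0.308, 1.634, -0, 1.2, -0.07], TCP at [0.625, -0, 0.253] pointing down, gripper open.
Joint ranges: [-3.06, 3.06], [-0.79, 1.96], [0.05, 2.63], [-1.19, 4.34], [0.05, 2.64], [-2.94, 2.94]. Speed limits (rad/s): [2.79, 2.79, 3.14, 3.14, 3.14, 3.14].

INTERFACE

Orientations are given as a rotation vector (axis times angle).
In Python, from workcell import observe, optics, job, r gives the robot as it stands.
- The arm moves only by the tool carry_out, never from a script. Its argument "increments" is a list that holds one entry, the list of rows, each a list of 7 numbers: the shift along the tool's x, y, z in m, then the turn, a rotation vector about the tool's x, y, z in degrees, then the closure, from 0 (fully open) to 1 (shut). In form: [[[dx, dy, dz, ax, ay, az, gripper], ...]]. A call has 1 to 10 rows; each row is the pose to reach, as a shift and turn from the pose commanded when the call began, along the tool's axes at that moment; what a row does not reach only later rows make up. A row lasts 1/12 s, in which the tool goes at most 41.7 mm and 7.16 degrees, less where a joint would pass 70% of its speed; a pose out of reach is approached as far as the arm can. A call with a gripper value outside its range is refused whole. The fingers move at their own pace and stop on an object; the grip force is fixed at half the most. Time passes only in rows, so rows that repeat a pose let the fingers close. It gives the time, the measured TCP pose, the force, the opening and the grip force at its end, in the units of the state.
- observe(): the state, without advancing time (a new reading comes with each control period).
- optics.grab_frame(name): name is "scene" or "side" or "wrist"; returns a dict with "pixels" (384x512x3 uint8, red, green, blue), "fx", "fy", "cx", "cy" (pixels), "R" (3x3) and "t" (3): a world point X has camera coordinates R X + t. Camera axes: x right, y down, z forward; pixel columns grow to the right and rows downward; lengths in m; the calibration is good to about 2 mm. A picture is of the moment at which its call begins. There is no depth.
- job.close_job(): hands the job in; it is judged then, once.
The state is a dict: "time_s": time; "joint_positions": joint angles; "joint_vel": joint speeds; "joint_efforts": joint torques, N m; "ee_pos": TCP position; "tcp_rot": TCP orientation; "ft_force": force on the tool from outside, world axes, zero at the start; "torque": the same for the moment, N m; "opening": opening from 0.0 (shut) to 1.0 (fully open); "gripper_force": force on a finger pad.
Only numpy, scipy, OpenCV 4.12 (cv2) and the standard library are available. Lean on these libraries where they do the work, as an engineer would, in place of code of your own. Each camera call takes 0.05 s, during which the arm holds its last target. There are 200 camera calls.

TASK

Swing the keeper arm of the sev press clear of the plunger's crossbar, then draw the plunger straight along its leaning bore, without straining it sideways, until half of its shaft is out of the barrel. Finish while still gripping it there, holding it steady so that the shaft can be wiped; keep the keeper open, do not pull the plunger out of the barrel, and leave the dabba, cumin jar and tea tin standing where they are.

Things in the scene. Friction and masses are not known exactly. Their poses are not given: they have to be found in the camera images.
- barrel: Steel barrel fixed on a wooden stand (base 160 x 130 x 20 mm): 60 mm outer diameter, 120 long, bore 38 wide and 100 deep. Origin: centre of the bore's mouth, 146 mm above the counter. z: out along the bore, 20 degrees off vertical, its top leaning to the barrel's -x side. y: level, parallel to the crossbar.
- plunger_bar (a point): Centre of the loose plunger's wooden crossbar (16 mm thick, 90 long, along its y; z along the shaft, outward). Below it a 16 mm neck, then the shaft: 36 mm thick, 104 long, 1 mm play all round in the bore. Home at the start: 100 mm of shaft inside, this point 45 mm outside the mouth along barrel z (95 when half out). 175-350 g; slides back in if let go.
- keeper_pin (a point): On the axis of the keeper's upright pin (10 mm thick, parallel to the bore), 11 mm below its top and 11 above the arm. The flat arm, 11 wide, 6 thick, turns about a post parallel to the bore at barrel x +35, y +35 mm, 55 mm from the pin. Closed, it lies 3 mm over the crossbar's +y end and blocks it. Push the pin (1 N) to barrel +y to open.
- keeper (a joint): Keeper arm's angle (rad): 0 = along the barrel's -x, over the crossbar; grows as the pin swings towards barrel +y; pi/2 = along +y; stop at 1.8. Starts between 0 and 0.18, is clear of the crossbar from 0.8 and stays where it is left.
- dabba: Round steel box with a knob lid, 114 mm in diameter, 80 mm high, loose; origin at the centre of its underside. Leave alone.
- cumin_jar: White ceramic jar, 84 mm in diameter, 120 mm high, loose; origin at the centre of its underside. Leave alone.
- tea_tin: Square steel tin with a clip, 84 mm wide, 116 mm high, loose; origin at the centre of its underside. Leave alone.
Not all that is in view belongs to the job. What is meant by the part that bears barrel is not turquoise, and is the smaller of those in its own colour.

How it is judged:
By the outcome, as a careful person would: the job done as asked, in the order asked, and still so for the second after the job is handed in, while the arm keeps its last pose, push and grip.
It also fails if it takes over 48 s, if anything falls off the work surface, if the arm or the gripper's body presses on something with over 40 N, if the wrist force passes 120 N, or if a joint passes its speed limit or range.

## Working session

There is one attempt and no reset: what is moved stays moved. The work goes in short steps, Python scripts to look and compute and a tool call to move; the robot and the scene stay as the last step left them, time stands still between calls to the robot, and variables do not carry over. Pictures are saved under pics/ and viewed, at most 10 in all, crops included, and the job is handed in when it is done.

Besides the shell and the picture viewer there is one more tool, called after "Emit:" in YAML: its name, and indented under it one key for each argument. carry_out: Moves the arm, as the interface text tells. Its arguments: {"type":"object","properties":{"increments":{"type":"array","items":{"type":"array","items":{"type":"array","items":{"type":"number"}}}}},"required":["increments"]}

```bash
mkdir -p pics; python3 - <<'E'
from workcell import observe, optics, job, r
import cv2
for n in ("scene","side"):
    f=optics.grab_frame(n); cv2.imwrite(f"pics/{n}0.png",cv2.resize(f["pixels"][:,:,::-1],(800,600),interpolation=cv2.INTER_CUBIC))
    print(n,f["fx"],f["cx"],f["cy"],(-f["R"].T@f["t"]).round(3),f["R"][2].round(2))
s=observe();print(s["time_s"],s["ee_pos"],s["tcp_rot"],s["opening"],r.tips_ahead)
E
```

```text
scene 351.3586374981847 254.66532044546094 192.24443190607116 [ 0.907 -0.483  0.796] [-0.37  0.55 -0.75]
side 381.7938826806062 258.24267311588466 185.00639630454313 [0.183 0.715 0.799] [ 0.39 -0.68 -0.62]
0.1 [6.24303644e-01 6.32781382e-06 2.52153251e-01] [-2.22037375e+00 -2.22025994e+00  2.13561118e-03] 0.9972079059192117 0.022
```

View pics/scene0.png

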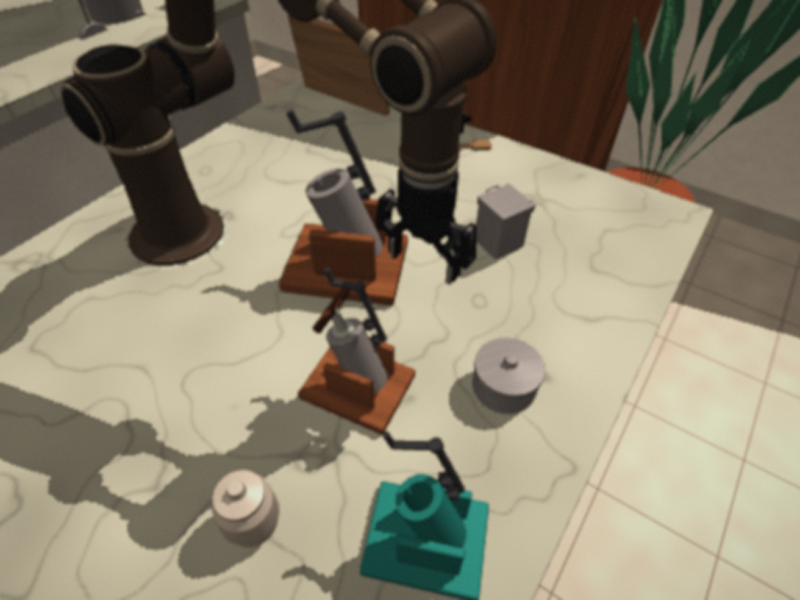

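View pics/side0.png

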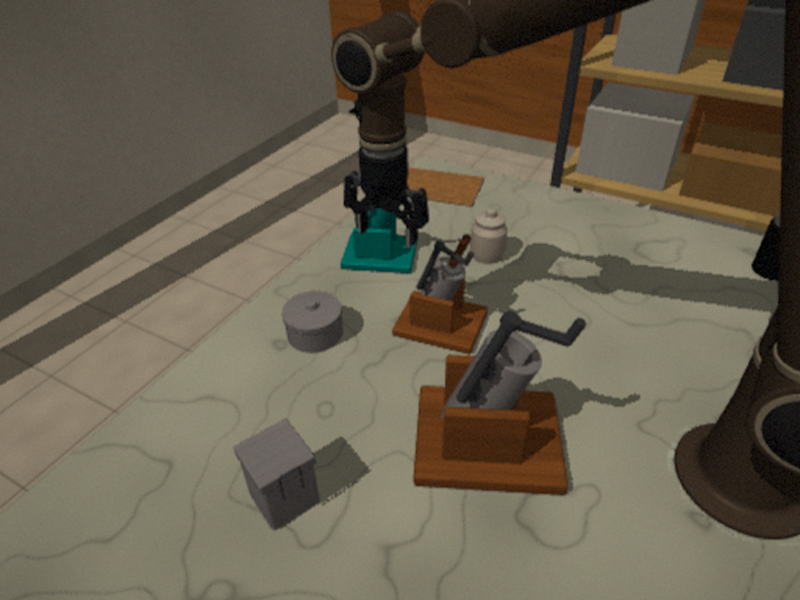

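The target is the small brown press with the plunger, at about (355,350) in scene and (445,290) in side. I'll enlarge both.

```bash
python3 - <<'E'
from workcell import optics
import cv2
for n,(u,v) in (("scene",(180,165)),("side",(235,142))):
    f=optics.grab_frame(n); p=f["pixels"][v:v+116,u:u+100,::-1] if 0 else f["pixels"][v:v+90,u:u+100,::-1]
    if n=="scene": p=f["pixels"][v:v+112,u:u+100,::-1]
    cv2.imwrite(f"pics/{n}1.png",cv2.resize(p,None,fx=5.3,fy=5.3,interpolation=cv2.INTER_CUBIC))
E
```

```text
(no output)
```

View pics/scene1.png

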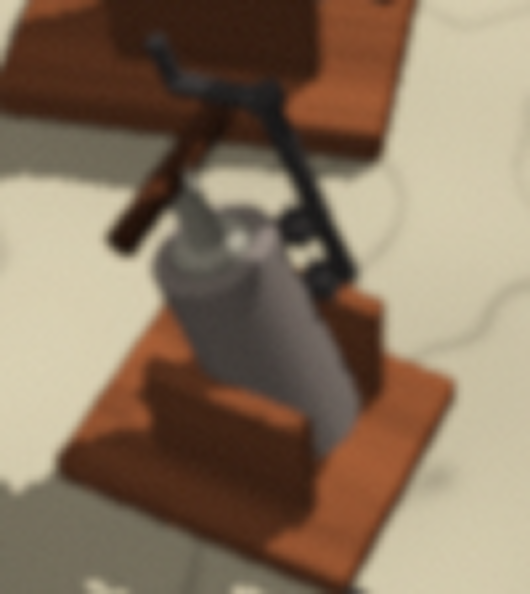

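View pics/side1.png

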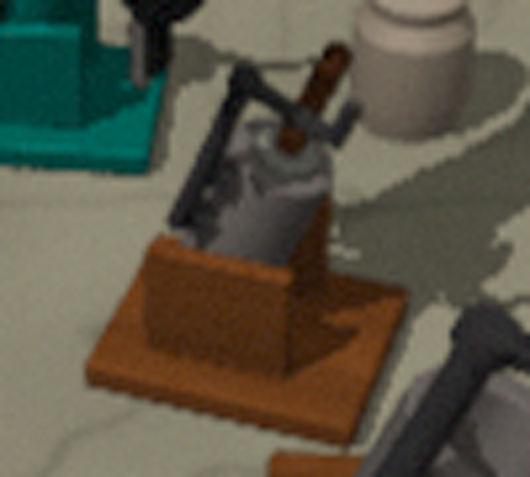

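Scene crop: crossbar near end (-y) at (122,243), post top (265,97), pin from (157,45) down to (178,85). Side crop: crossbar ends at (338,55) and (290,140), post top (245,78), pin from (350,108) to (328,135). Next I fit the pose from these.

```bash
cat > h.py <<'E'
import numpy as np
from scipy.spatial.transform import Rotation as Ro
from workcell import observe, optics
def RB(yaw): return Ro.from_euler('z',yaw)*Ro.from_euler('y',-20,degrees=True)
def proj(f,X):
    c=np.atleast_2d(X)@f["R"].T+f["t"]; return np.c_[f["fx"]*c[:,0]/c[:,2]+f["cx"],f["fy"]*c[:,1]/c[:,2]+f["cy"]]
def tool():
    s=observe(); return np.array(s["ee_pos"]),Ro.from_rotvec(s["tcp_rot"])
E
python3 - <<'E'
from h import *
from scipy.optimize import least_squares
S=optics.grab_frame("scene");D=optics.grab_frame("side")
def pts(th):
    pin=np.array([35-55*np.cos(th),35+55*np.sin(th),0])
    return np.array([[0,-45,45],[0,45,45],[35,35,60],pin+[0,0,84],pin+[0,0,61]])/1000
so=np.array([[122,243],[np.nan]*2,[265,97],[157,42],[176,85]]);si=np.array([[338,52],[290,142],[245,76],[352,106],[328,135]])
so=(so+.5)/5.3-.5+[180,165]; si=(si+.5)/5.3-.5+[235,142]
def res(p):
    X=RB(p[2]).apply(pts(p[3]))+[p[0],p[1],.146]
    return np.nan_to_num(np.r_[proj(S,X)-so,proj(D,X)-si].ravel())
best=min((least_squares(res,[.6,-.1,y,.1]) for y in np.arange(0,6.3,.8)),key=lambda o:o.cost)
p=best.x;print(p.round(4),np.degrees(p[2]),best.cost);print(res(p).reshape(-1,2).round(1))
X=RB(p[2]).apply(pts(p[3]))+[p[0],p[1],.146];print(X.round(3));print(RB(p[2]).as_matrix().round(3))
E
```

```text
[ 0.548  -0.0973  0.1321  0.1121] 7.570456373425701 2.744690853223537
[[-0.5  0.3]
 [ 0.   0. ]
 [ 0.6  0.3]
 [-0.3 -0.5]
 [-0.1 -1.1]
 [-0.2 -0.3]
 [-0.8 -0.1]
 [-0.5  0.4]
 [-0.2 -0.8]
 [ 1.1 -0.3]]
[[ 0.539 -0.144  0.188]
 [ 0.527 -0.055  0.188]
 [ 0.556 -0.061  0.214]
 [ 0.496 -0.063  0.218]
 [ 0.504 -0.062  0.197]]
[[ 0.932 -0.132 -0.339]
 [ 0.124  0.991 -0.045]
 [ 0.342  0.     0.94 ]]
```

```bash
cat >> h.py <<'E'
P=np.array([.548,-.0973,.146]); YAW=.1321
def goal(b,yawoff=0):
    "shift (mm) and turn (deg) from the present pose to TCP at barrel point b (mm), tool y=barrel x, tool z=-barrel z"
    B=RB(YAW).as_matrix(); T=Ro.from_matrix(np.c_[B[:,1],B[:,0],-B[:,2]])
    p,q=tool(); X=P+B@(np.array(b)/1000)
    return (q.inv().apply(X-p)*1000).round(1),np.degrees((q.inv()*T).as_rotvec()).round(2)
def inb():
    p,q=tool(); return (RB(YAW).inv().apply(p-P)*1000).round(1)
E
python3 - <<'E'
from h import *
import cv2
S=optics.grab_frame("scene");D=optics.grab_frame("side")
M=[f and np.array([[f["fx"],0,f["cx"]],[0,f["fy"],f["cy"]],[0,0,1]])@np.c_[f["R"],f["t"]] for f in (S,D)]
a=np.array([[293,115],[340,118],[330,170]],float)*.64;b=np.array([[578,325],[512,322],[520,340]],float)*.64
X=cv2.triangulatePoints(*M,a.T,b.T);print((X[:3]/X[3]).T.round(3))
print(goal([-20,8,150]),goal([-20,8,88]))
E
```

```text
[[0.269 0.135 0.303]
 [0.343 0.17  0.304]
 [0.346 0.121 0.23 ]]
(array([ -98.6, -147.4,  -27. ]), array([-19.99,   1.32,  -7.49])) (array([ -95.8, -126.4,   31.3]), array([-19.99,   1.32,  -7.49]))
```

Emit:
carry_out:
  increments:
    - [[-0.03,-0.045,-0.027,-6,0.4,-2.2,1],[-0.06,-0.09,-0.027,-12,0.8,-4.5,1],[-0.09,-0.13,-0.027,-18,1.2,-6.7,1],[-0.0986,-0.1474,-0.027,-19.99,1.32,-7.49,1],[-0.0986,-0.1474,-0.027,-19.99,1.32,-7.49,1],[-0.0986,-0.1474,-0.027,-19.99,1.32,-7.49,1],[-0.0986,-0.1474,-0.027,-19.99,1.32,-7.49,1],[-0.0986,-0.1474,-0.027,-19.99,1.32,-7.49,1]]

```text
time_s: 1.07
ee_pos: [0.4787, -0.0988, 0.2813]
tcp_rot: [1.901, 2.17, 0.384]
ft_force: [-0.1, -0.5, -0.6]
opening: -0.002
gripper_force: 0.0
```

```bash
python3 - <<'E'
from h import *
from workcell import r
import cv2
s=observe();print(s["time_s"],s["opening"],s["joint_positions"],r.tips_ahead,s["ft_force"]);print(inb(),goal([-20,8,150]))
w=optics.grab_frame("wrist");print(proj(w,tool()[0]), proj(w,RB(YAW).apply([[.035,.035,.062],[-.02,.041,.084],[0,-.045,.045],[0,0,0]])+P).round(0))
side=optics.grab_frame("side")["pixels"][90:230,170:345]
A=cv2.resize(w["pixels"],(480,360));Bm=cv2.resize(side,(320,256))
I=np.zeros((360,800,3),np.uint8);I[:,:480]=A;I[:256,480:]=Bm
cv2.imwrite("pics/a2.png",I[:,:,::-1])
E
```

```text
1.0667 -0.0023748102432487577 [-0.39848991 -0.17317275  2.12666359  0.22438544  0.89391093 -0.64542838] 0.022 [-0.11357277 -0.49478472 -0.59196866]
[-18.5   7.7 150.7] (array([ 0.3, -1.5,  0.7]), array([ 0.13,  0.05, -0.  ]))
[[254.45863163 265.14285162]] [[320. 176.]
 [251. 174.]
 [273. 255.]
 [271. 195.]]
```

View pics/a2.png

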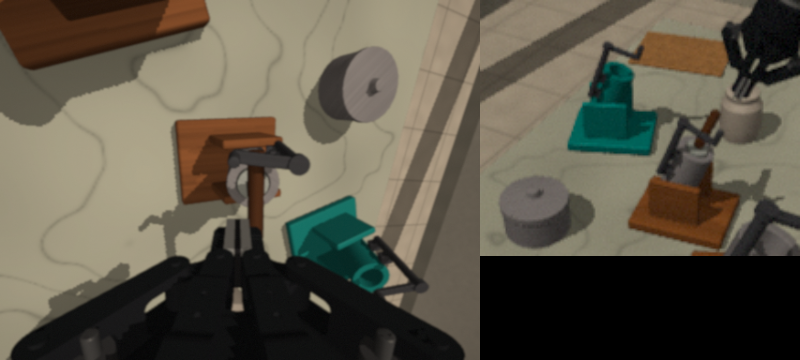

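The wrist view (left) shows the pin at (235,157), the post at (300,164) and the crossbar at (257,200). All are within a few pixels of the model. The closed fingertips end at about (238,220). I'll check their length before descending.

```bash
python3 - <<'E'
from h import *
w=optics.grab_frame("wrist");p,q=tool()
for d in (.009,.022,.035): print(d,(proj(w,p+q.apply([[.011,0,d],[-.011,0,d]]))*.9375).round(0).tolist())
print(goal([-20,8,90]))
E
```

```text
0.009 [[238.0, 223.0], [238.0, 257.0]]
0.022 [[238.0, 214.0], [238.0, 245.0]]
0.035 [[238.0, 206.0], [238.0, 236.0]]
(array([-0.3, -1.6, 60. ]), array([ 0.04, -0.02,  0.09]))
```

Emit:
carry_out:
  increments:
    - [[0,-0.0015,0.03,0,0,0,1],[0,-0.0015,0.061,0,0,0,1],[0,-0.0015,0.061,0,0,0,1],[0.008,-0.0015,0.061,0,0,0,1],[0.012,-0.0015,0.061,0,0,0,1],[0.017,-0.0015,0.061,0,0,0,1],[0.021,-0.0015,0.061,0,0,0,1],[0.026,0,0.061,0,0,0,1],[0.032,0.0025,0.061,0,0,0,1],[0.032,0.0025,0.061,0,0,0,1]]

```text
time_s: 2.05
ee_pos: [0.4969, -0.063, 0.2249]
tcp_rot: [1.9, 2.171, 0.385]
ft_force: [0.1, -0.3, -0.3]
opening: 0.0
gripper_force: 0.0
```

Emit:
carry_out:
  increments:
    - [[0.005,0.003,0,0,0,0,1],[0.01,0.006,0,0,0,0,1],[0.014,0.009,0,0,0,0,1],[0.019,0.014,0,0,0,0,1],[0.024,0.019,0,0,0,0,1],[0.027,0.025,0,0,0,0,1],[0.029,0.03,0,0,0,0,1],[0.029,0.03,0,0,0,0,1]]

```text
time_s: 2.72
ee_pos: [0.522, -0.0308, 0.2349]
tcp_rot: [1.9, 2.171, 0.385]
ft_force: [0.5, 0.5, -0.4]
opening: 0.001
gripper_force: 0.0
```

```bash
python3 - <<'E'
from h import *
import cv2
print(inb(),goal([0,0,170]))
w=optics.grab_frame("wrist")["pixels"];sc=optics.grab_frame("scene")["pixels"][150:290,160:300]
A=cv2.resize(w,(480,360));Bm=cv2.resize(sc,(320,320),interpolation=cv2.INTER_CUBIC)
I=np.zeros((360,800,3),np.uint8);I[:,:480]=A;I[:320,480:]=Bm
cv2.imwrite("pics/a3.png",I[:,:,::-1])
E
```

```text
[14.4 69.4 89.4] (array([-69.3, -14.3, -80.7]), array([ 0.12, -0.01,  0.03]))
```

View pics/a3.png

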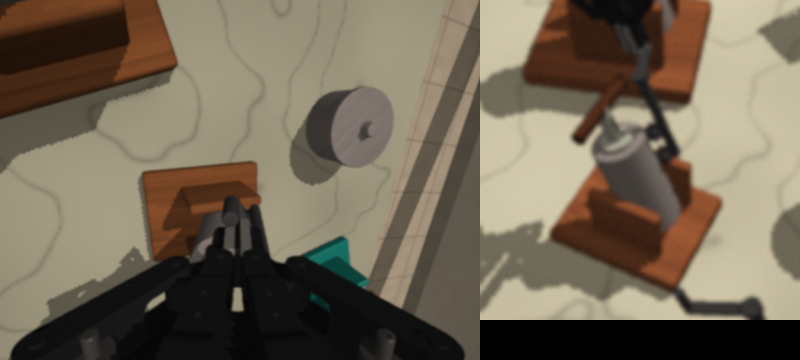

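The keeper is open: in the wrist view the pin sits at (231,210), just ahead of the fingertips, and in the scene view the crossbar is uncovered. I'll retreat, rise and move over the crossbar.

Emit:
carry_out:
  increments:
    - [[-0.012,0,0,0,0,0,1],[-0.015,0,-0.03,0,0,0,1],[-0.03,-0.005,-0.07,0,0,0,0.6],[-0.06,-0.0143,-0.0807,0.1,0,0,0.45],[-0.0693,-0.0143,-0.0807,0.1,0,0,0.45],[-0.0693,-0.0143,-0.0807,0.1,0,0,0.45],[-0.0693,-0.0143,-0.0807,0.1,0,0,0.45],[-0.0693,-0.0143,-0.0807,0.1,0,0,0.45]]

```text
time_s: 3.48
ee_pos: [0.4882, -0.1045, 0.3033]
tcp_rot: [1.906, 2.175, 0.381]
ft_force: [0.0, 0.2, -0.6]
opening: 0.552
gripper_force: 0.0
```

```bash
python3 - <<'E'
from h import *
import cv2
s=observe();print(inb(),goal([0,0,48]),s["opening"],s["time_s"])
w=optics.grab_frame("wrist");S=optics.grab_frame("scene")
B=RB(YAW)
pts=B.apply(np.array([[-8,-45,53],[8,-45,53],[-8,45,53],[8,45,53],[-8,0,53],[8,0,53],[35,35,62]])/1000)+P
W=cv2.resize(w["pixels"],(1024,768),interpolation=cv2.INTER_CUBIC)
x0,y0=260,180
C=W[y0:y0+480,x0:x0+480].copy();q=np.round(proj(w,pts)*2+.5-[x0,y0]).astype(int);print(q.tolist())
for a in q: cv2.circle(C,tuple(int(i) for i in a),3,(255,255,0),1)
x1,y1=175,165;sc=cv2.resize(S["pixels"][y1:y1+80,x1:x1+80],(320,320),interpolation=cv2.INTER_CUBIC)
for a in proj(S,pts): cv2.circle(sc,tuple(int(i) for i in (a-[x1,y1])*4+1.5),3,(255,255,0),1)
I=np.zeros((480,800,3),np.uint8);I[:,:480]=C;I[:320,480:]=sc
cv2.imwrite("pics/a4.png",I[:,:,::-1])
E
```

```text
[ -2.8   0.7 168.4] (array([ -1. ,   3.3, 120.4]), array([-0.24, -0.13, -0.05])) 0.5516355393011122 3.4833
[[238, 308], [271, 308], [237, 121], [274, 121], [238, 219], [272, 219], [338, 148]]
```

View pics/a4.png

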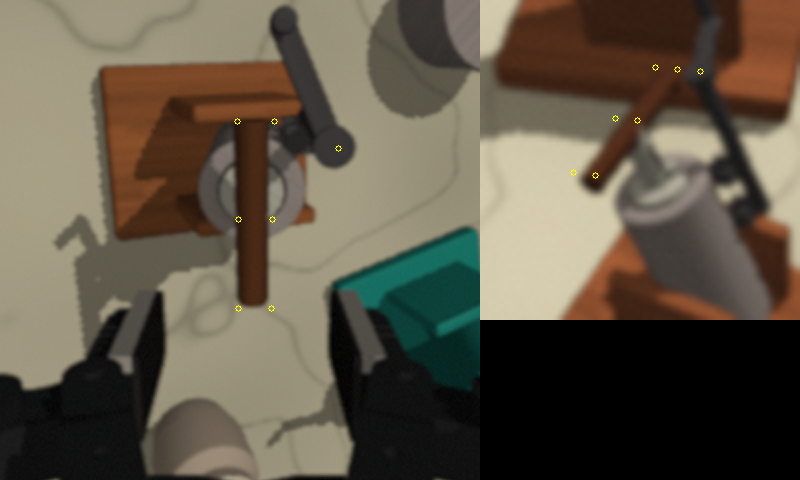

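The wrist view shows the crossbar from (252,120) to (252,303), midway between the fingers and about 1 mm to barrel -x of the model, with the keeper clear. I'll descend partway and re-measure.

Emit:
carry_out:
  increments:
    - [[0,0,0.03,0,0,0,0.45],[0,0,0.06,0,0,0,0.45],[0,0,0.08,0,0,0,0.45],[0,0,0.08,0,0,0,0.45],[0,0,0.08,0,0,0,0.45],[0,0,0.08,0,0,0,0.45]]

```text
time_s: 4.08
ee_pos: [0.5164, -0.1015, 0.2304]
tcp_rot: [1.902, 2.173, 0.382]
ft_force: [0.5, 0.1, -0.2]
opening: 0.548
gripper_force: 0.0
```

```bash
python3 - <<'E'
from h import *
print(inb(),goal([-1.2,1,48]))
E
```

```text
[-1.1 -0.  90.2] (array([ 1. , -0.1, 42.2]), array([-0.05, -0.01,  0.05]))
```

Emit:
carry_out:
  increments:
    - [[0.001,0,0.02,0,0,0,0.45],[0.001,0,0.035,0,0,0,0.45],[0.001,0,0.042,0,0,0,0.45],[0.001,0,0.042,0,0,0,0.45],[0.001,0,0.042,0,0,0,0.6],[0.001,0,0.042,0,0,0,0.75],[0.001,0,0.042,0,0,0,0.9],[0.001,0,0.042,0,0,0,1],[0.001,0,0.042,0,0,0,1],[0.001,0,0.042,0,0,0,1]]

```text
time_s: 4.92
ee_pos: [0.5307, -0.0995, 0.192]
tcp_rot: [1.901, 2.171, 0.382]
ft_force: [-3.3, -0.1, 6.9]
opening: 0.17
gripper_force: 58.9
```

Emit:
carry_out:
  increments:
    - [[0,0,0,0,0,0,1],[0,0,0,0,0,0,1],[0,0,0,0,0,0,1],[0,0,0,0,0,0,1]]

```text
time_s: 5.25
ee_pos: [0.5307, -0.0995, 0.192]
tcp_rot: [1.901, 2.171, 0.382]
ft_force: [-3.5, -1.3, 6.0]
opening: 0.168
gripper_force: 58.9
```

```bash
python3 - <<'E'
from h import *
s=observe();B=RB(YAW).inv();print(inb(),goal([0,0,48]),s["opening"]*85,s["gripper_force"],B.apply(s["ft_force"]).round(2),B.apply(s["torque"]).round(2))
E
```

```text
[-0.6  0.1 49.2] (array([-0.1,  0.6,  1.2]), array([0.04, 0.07, 0.03])) 14.2641200114707 58.86635184288025 [-1.35 -0.84  6.9 ] [0.05 0.37 0.03]
```

Emit:
carry_out:
  increments:
    - [[0,0,-0.002,0,0,0,1],[0,0,-0.004,0,0,0,1],[0,0,-0.006,0,0,0,1],[0,0,-0.008,0,0,0,1],[0,0,-0.011,0,0,0,1],[0,0,-0.014,0,0,0,1],[0,0,-0.017,0,0,0,1],[0,0,-0.02,0,0,0,1],[0,0,-0.02,0,0,0,1],[0,0,-0.02,0,0,0,1]]

```text
time_s: 6.08
ee_pos: [0.5235, -0.1001, 0.2099]
tcp_rot: [1.902, 2.172, 0.382]
ft_force: [1.8, -0.6, 0.7]
opening: 0.171
gripper_force: 59.1
```

```bash
python3 - <<'E'
from h import *
s=observe();B=RB(YAW).inv();print(inb(),goal([0,0,68]),s["opening"]*85,s["gripper_force"],B.apply(s["ft_force"]).round(2),B.apply(s["torque"]).round(2))
E
```

```text
[-1.3  0.4 68.5] (array([-0.4,  1.3,  0.5]), array([-0.03,  0.04,  0.02])) 14.572459029125396 59.12750422954559 [ 1.86 -0.85  0.03] [-0.24 -0.27 -0.  ]
```

```bash
python3 - <<'E'
from h import *
import cv2
S=optics.grab_frame("scene")["pixels"][165:265,180:270];D=optics.grab_frame("side")["pixels"][125:225,240:330]
I=np.hstack([cv2.resize(x,(400,444),interpolation=cv2.INTER_CUBIC) for x in (S,D)])
cv2.imwrite("pics/a5.png",I[:,:,::-1]);print([observe()["ft_force"] for _ in range(3)])
E
```

```text
[array([0.84401997, 0.16609351, 1.06197144]), array([0.84401997, 0.16609351, 1.06197144]), array([0.84401997, 0.16609351, 1.06197144])]
```

View pics/a5.png

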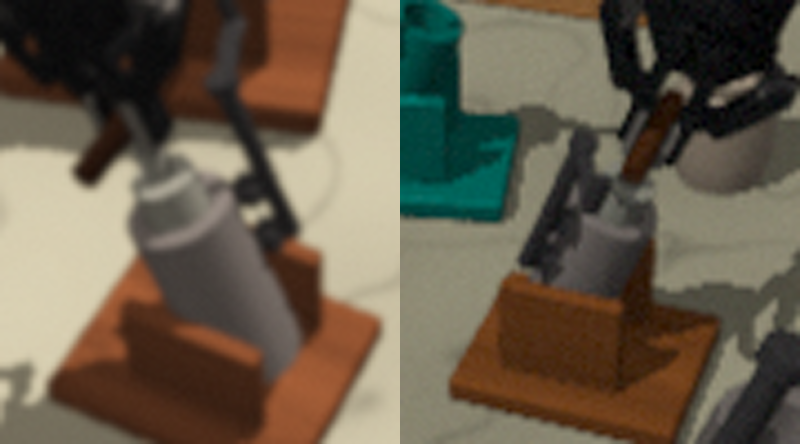

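The shaft has risen about 20 mm straight out of the barrel and the crossbar is firmly held between the fingers at (125,140) in scene. I'll continue with a slight lateral relief.

Emit:
carry_out:
  increments:
    - [[0,0.0003,-0.003,0,0,0,1],[0,0.0007,-0.007,0,0,0,1],[0,0.0007,-0.011,0,0,0,1],[0,0.0007,-0.015,0,0,0,1],[0,0.0007,-0.019,0,0,0,1],[0,0.0007,-0.023,0,0,0,1],[0,0.0007,-0.027,0,0,0,1],[0,0.0007,-0.03,0,0,0,1],[0,0.0007,-0.0305,0,0,0,1],[0,0.0007,-0.0305,0,0,0,1]]

```text
time_s: 7.02
ee_pos: [0.5134, -0.1013, 0.2384]
tcp_rot: [1.903, 2.173, 0.381]
ft_force: [1.1, -1.3, 0.0]
opening: 0.17
gripper_force: 59.2
```

Emit:
carry_out:
  increments:
    - [[0,0,0,0,0,0,1],[0,0,0,0,0,0,1],[0,0,0,0,0,0,1],[0,0,0,0,0,0,1],[0,0,0,0,0,0,1],[0,0,0,0,0,0,1]]

```text
time_s: 7.52
ee_pos: [0.5136, -0.1012, 0.238]
tcp_rot: [1.903, 2.173, 0.381]
ft_force: [0.9, -1.4, -0.4]
opening: 0.168
gripper_force: 59.3
```

```bash
python3 - <<'E'
from h import *
import cv2
s=observe();B=RB(YAW).inv();print(s["time_s"],inb(),goal([0,0,98]),s["opening"]*85,s["gripper_force"],B.apply(s["ft_force"]).round(2),B.apply(s["torque"]).round(2))
f=optics.grab_frame("scene");S=f["pixels"][165:265,180:270];g=optics.grab_frame("side");D=g["pixels"][125:225,240:330]
I=np.hstack([cv2.resize(x,(400,444),interpolation=cv2.INTER_CUBIC) for x in (S,D)])
X=RB(YAW).apply([[0,-.045,.095],[0,.045,.095],[0,0,.054],[0,0,0]])+P
print(((proj(f,X)-[180,165]+.5)*4.44).round(),((proj(g,X)-[240,125]+.5)*4.44+[400,0]).round())
cv2.imwrite("pics/a6.png",I[:,:,::-1])
E
```

```text
7.5167 [-1.1  0.6 98.3] (array([-0.6,  1.1,  0.3]), array([-0.09,  0.  , -0.  ])) 14.286709344024343 59.26091909408569 [ 0.57 -1.54 -0.59] [-0.34 -0.03 -0.04]
[[ 59. 131.]
 [156.  14.]
 [141. 132.]
 [179. 206.]] [[691.  61.]
 [648. 136.]
 [645. 145.]
 [614. 204.]]
```

View pics/a6.png

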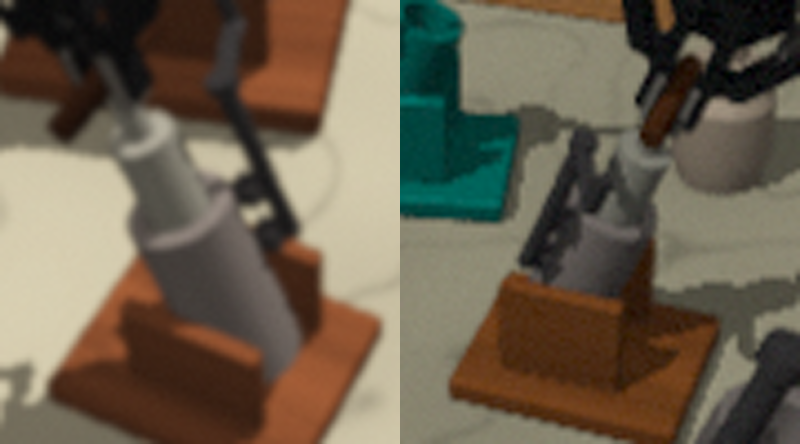

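Half out: the crossbar end is at (62,133) in scene against (59,131) predicted, and the shaft top is near (145,130). A last 1 mm trim, then hold.

Emit:
carry_out:
  increments:
    - [[-0.0003,0,-0.0005,0,0,0,1],[-0.0005,0.0002,-0.001,0,0,0,1],[-0.0005,0.0002,-0.001,0,0,0,1],[-0.0005,0.0002,-0.001,0,0,0,1],[-0.0005,0.0002,-0.001,0,0,0,1],[-0.0005,0.0002,-0.001,0,0,0,1],[-0.0005,0.0002,-0.001,0,0,0,1],[-0.0005,0.0002,-0.001,0,0,0,1],[-0.0005,0.0002,-0.001,0,0,0,1],[-0.0005,0.0002,-0.001,0,0,0,1]]

```text
time_s: 8.45
ee_pos: [0.5133, -0.1016, 0.2389]
tcp_rot: [1.903, 2.173, 0.381]
ft_force: [1.5, -0.0, -2.6]
opening: 0.168
gripper_force: 58.9
```

```bash
python3 - <<'E'
from h import *
from workcell import job
s=observe();z=inb();print(z,s["ft_force"],s["gripper_force"],np.abs(s["joint_vel"]).max())
if 97.5<z[2]<101 and s["gripper_force"]>40: print(job.close_job())
E
```

```text
[-1.1  0.3 99.2] [ 1.4734331  -0.02907674 -2.56658542] 58.91961693763733 0.002201648278738066
the job is handed in; nothing more can be done
None
```

I swung the keeper open, to about 1.15 rad by estimate, and drew the plunger 50 mm along its bore to half out; it is gripped and held steady there with under 3 N on the wrist, other items untouched, and the job is handed in at about 8.5 s.

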